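Tuck an edge strip under a lap plate in the welding jig

ROBOT

A 6-joint arm with a two-finger parallel gripper is mounted at the origin on a cart in front of the work surface, level with it; the furniture and walls round the work are solid. World frame = base frame: x ahead of the robot, y to its left, z up, the work surface at z = 0. Lengths are in m, angles in degrees, forces in N, time in s.
With the tool pointing down it reaches from about 0.35 to 0.875 m from the base axis. Payload 4.2 kg.
Tool frame: the origin (TCP) lies midway between the tips of the shut fingers; the grasp point (between the pads) lies 19 mm behind it; z points along the fingers, y is the line along which they close (so a half turn about z gives the same grasp; the last joint's range is limited). The gripper opens to 87 mm and grips with 3 to 60 N. Pads are 19 mm wide; open, the fingers measure 117 mm over their backs; the gripper's body (75 mm by 190 mm) begins 51 mm behind the grasp point.
Start: joints at [-61.845, 22.042, 0.453, 0, -68.411, -14.817], TCP at [0.144, -0.608, 0.183] pointing down, gripper open.
Joint ranges: [-179.83, 179.83], [-69.29, 118.12], [-61.27, 80.66], [-181.25, 117.63], [-171.15, -9.14], [-177.46, 177.46]. Speed limits (degrees/s): [159.86, 159.86, 180, 180, 180, 180].

INTERFACE

Orientations are given as a 3x3 rotation matrix whose columns are the frame's x, y, z axes.
In Python, from station import r gives the robot as it stands.
- The arm moves only by the shell command python3 steer.py 'ROWS'. ROWS is one flat JSON list of numbers that holds 1 to 8 rows one after another, with no inner brackets; each row has 7 numbers: the opening from 0.0 (shut) to 1.0 (fully open), then dx, dy, dz in m, then a rotation vector rx, ry, rz in degrees; each row is the pose to reach, as a shift and turn from the pose commanded when the command began, along the tool's axes at that moment; what a row does not reach only later rows make up. A row lasts 1/10 s, in which the tool goes at most 0.05 m and 8.59 degrees, less where a joint would pass 70% of its speed; a pose out of reach is approached as far as the arm can. The fingers move at their own pace and stop on an object; the grip force is fixed at half the most. Time passes only in rows, so rows that do not move let the fingers close. It prints the time, the measured TCP pose, the force, the opening and the grip force at its end. Input that does not fit is refused with a message, and nothing moves.
- r.sense(): the state, without advancing time (a new reading comes with each control period).
- r.capture(name): name is "side" or "top" or "wrist"; returns a dict with "pixels" (480x640x3 uint8, red, green, blue), "z_map" (480x640 float32, m along the optical axis (not along the pixel's ray), 0 where there is no reading), "K" (3x3 intrinsics, pixels), "distortion" ([k1, k2, p1, p2, k3] as OpenCV has them; the pictures are not rectified), "world_from_camera" (4x4, takes a point from camera to world coordinates). Camera axes: x right, y up, looking along -z (the intrinsics and any distortion apply to the point x, -y, -z); pixel columns grow to the right and rows downward; lengths in m; the calibration is good to about 2 mm. A picture is of the moment at which its call begins.
- r.finish_job(): hands the job in; it is judged then, once.
The state is a dict: "time_s": time; "joints": joint angles; "joint_velocities": joint speeds; "effort": joint torques, N m; "tcp_pos": TCP position; "ee_rot": TCP orientation; "wrist_force": force on the tool from outside, world axes, zero at the start; "moment": the same for the moment, N m; "gripper_width": opening from 0.0 (shut) to 1.0 (fully open); "gripper_force": force on a finger pad.
Only numpy, scipy, OpenCV 4.12 (cv2) and the standard library are available. Lean on these libraries where they do the work, as an engineer would, in place of code of your own. Each camera call takes 0.05 s, during which the arm holds its last target. There are 200 camera calls.

TASK

Make up the lap joint in the jig: lift the lap plate off the jig's low floor by its bar, seat it flat over the two locating pins so that its front edge overhangs the floor, and let go of it. Then take the edge strip by its rib and slide its thin edge along the floor under the overhanging plate, without lifting the plate, until it meets the step, square to the step and with its ends level with the plate's ends. Finish while still holding the strip there, pressed firmly down flat on the floor, and do not knock the other loose things about.

Things in the scene. Friction and masses are not known exactly. Their poses are not given: they have to be found in the camera images.
- jig: Dark steel lap jig, 150 (x) x 130 (y) mm, on four 20 mm feet, fixed. Origin: centre of its underside, at bench height; z up, x horizontal at yaw -1.5 to -0.5 rad (ahead and to the robot's right), so its low side faces the robot or the left. Floor: z = 30 mm, x = -75 to +22 mm. Step: upright face at x = +22 mm, top z = 37 mm, x = +22 to +75 mm. Screws are flush.
- jig_seat (a point): Point on the top of the step over which the lap plate's origin lies when seated: jig x = 33, y = 0, z = 37 mm. The seated plate has its x axis along the jig's x; its front edge then overhangs the floor by 25 mm (to jig x = -3 mm), leaving a 7 mm gap under it.
- jig_step (a point): Foot of the step's upright face, middle: jig x = 22, y = 0, z = 30 mm. The strip's thin edge comes to here. A bench lamp's head, about 95 mm wide, hangs 0.55 to 0.64 m above the bench round world x = 0.45, y = -0.04 m: keep the arm's elbow clear of it.
- pin_left (a point): Tip of the left locating pin: jig x = 50, y = +40, z = 57 mm. Pins are bright steel, 10 mm across and 20 mm high over the step, the upper 8 mm tapering to a 3 mm tip.
- pin_right (a point): Tip of the right locating pin: jig x = 50, y = -40, z = 57 mm; same as the left one.
- lap_plate: Loose bright steel plate, 72 (x) x 110 (y) x 5 mm, about 0.35 kg, starting flat on the jig's floor, off the pins, turned up to 0.2 rad from the jig. Origin: centre of its underside; z up. Two 14 mm holes at x = +17, y = +/-40 mm, nearer its back edge. Bar grip across its middle: 12 mm thick (x), 50 mm long (y), top 34 mm above the underside.
- plate_front (a point): Middle of the lap plate's front lower edge: plate x = -36, y = 0, z = 0 mm.
- edge_strip: Loose plain aluminium angle strip, about 0.18 kg, leaf down on the bench, left of the middle, nearer the robot than the jig, yaw -0.9 to 0.2 rad. Leaf 75 (x) x 110 (y) x 4 mm; origin: centre of its underside; z up. Upright rib along one edge, x = -37.5 to -27.5 mm, 110 mm long, top at 36 mm (flat-sided to 32). Home: origin at jig x = -15.5, y = 0, z = 30 mm.
- strip_edge (a point): Middle of the strip's thin edge (the one that goes under), at its underside: strip x = +37.5, y = 0, z = 0 mm.
- weld_magnet: Loose bystander: flat six-sided welding magnet, 79 x 90 x 14 mm. Origin: centre of the underside.
- clip: Loose bystander: bent sheet-metal clip, 52 x 55 x 30 mm. Origin: centre of the underside.
- nozzle: Loose bystander: pinkish torch nozzle standing upright, 18 mm across, 40 mm high. Origin: centre of the underside.
- marker_pen: Loose bystander: marker pen lying down, 125 mm long (y), 16 mm thick. Origin: centre of the underside.

How it is judged:
By the outcome, as a careful person would: the job done as asked, in the order asked, and still so for the second after the job is handed in, while the arm keeps its last pose, push and grip.
It also fails if it takes over 51 s, if anything falls off the work surface, if the arm or the gripper's body presses on something with over 40 N, if the wrist force passes 120 N, or if a joint passes its speed limit or range.

## Working session

There is one attempt and no reset: what is moved stays moved. The work goes in short steps, Python scripts to look and compute and a shell command to move; the robot and the scene stay as the last step left them, time stands still between calls to the robot, and variables do not carry over. Pictures are saved under pics/ and viewed, at most 10 in all, crops included, and the job is handed in when it is done.

```bash
ls; mkdir -p pics
python3 - <<'E'
from station import r
import cv2,numpy as np
a=r.capture("top");b=r.capture("side")
for n,c in(("top",a),("side",b)):
    cv2.imwrite(f"pics/{n}0.png",c["pixels"][...,::-1]); np.savez(f"pics/{n}0.npz",**c)
    print(n,c["K"].tolist(),c["distortion"],c["world_from_camera"].round(3).tolist(),(c["z_map"]>0).mean())
print(r.sense())
E
```

```text
pics
station.py
steer.py
top [[454.83932689446476, 0.0, 324.18115719638007], [0.0, 454.83932689446476, 239.3464417007004], [0.0, 0.0, 1.0]] [-0.10451566  0.          0.          0.          0.        ] [[-0.015, 0.984, -0.178, 0.437], [-1.0, -0.014, 0.006, -0.007], [0.003, 0.178, 0.984, 0.959], [0.0, 0.0, 0.0, 1.0]] 0.996083984375
side [[623.4801063799392, 0.0, 323.0767483913124], [0.0, 623.4801063799392, 239.34366530563022], [0.0, 0.0, 1.0]] [-0.13140376  0.          0.          0.          0.        ] [[0.99, 0.062, -0.128, 0.432], [-0.142, 0.433, -0.89, -0.979], [0.0, 0.899, 0.437, 0.533], [0.0, 0.0, 0.0, 1.0]] 0.996015625
{'time_s': 0.1, 'joints': array([-6.18440835e+01,  2.20861054e+01,  3.88384951e-01, -2.37623899e-02,
       -6.84124682e+01, -1.48179713e+01]), 'joint_velocities': array([-0.01497103, -0.1411153 ,  0.10376403,  0.15162052,  0.02102516,
       -0.04888622]), 'effort': array([-6.65953326e-05, -3.91690779e+01,  1.87935805e+01,  4.23188031e+00,
        1.35081861e-02, -6.91335185e-05]), 'tcp_pos': array([ 0.14406208, -0.60753964,  0.18198105]), 'ee_rot': array([[-9.73061546e-01, -2.30544800e-01, -5.67462273e-04],
       [-2.30545467e-01,  9.73059742e-01,  1.87752783e-03],
       [ 1.19320415e-04,  1.95777599e-03, -9.99998076e-01]]), 'wrist_force': array([ 0.79085416, -0.46466985,  0.4336886 ]), 'moment': array([-0.03598228,  0.03861017,  0.0202297 ]), 'gripper_force': 0.0, 'gripper_width': 1.0000155918548785}
```

View pics/top0.png

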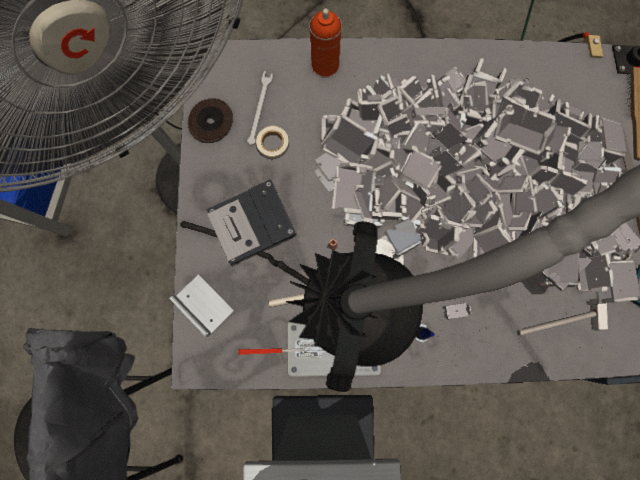

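View pics/side0.png

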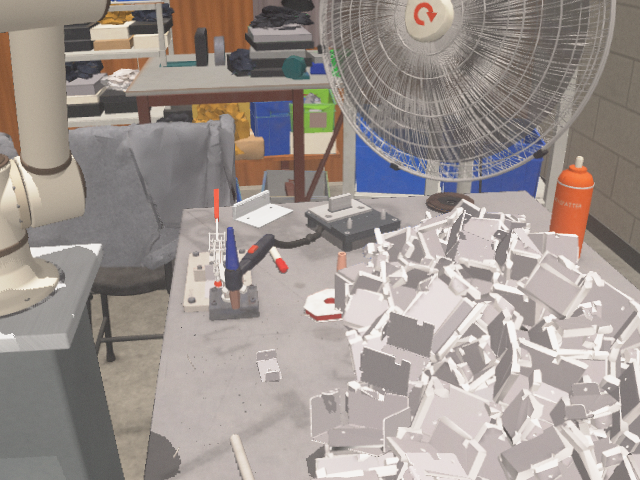

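The top view shows the jig at about (252,222) with the plate on its floor at (232,232), the strip at (203,305), and the lamp covering the middle. The side view shows the jig at (352,220), the strip at (265,212), the nozzle at (341,260), the magnet at (322,305) and the clip at (268,365). I'll zoom in next.

```bash
cat > h.py <<'E'
import numpy as np,cv2
def load(n): return dict(np.load(f"pics/{n}.npz"))
def ray(c,uv):
    uv=np.asarray(uv,float).reshape(-1,1,2)
    p=cv2.undistortPoints(uv,c["K"],c["distortion"]).reshape(-1,2)
    d=np.c_[p[:,0],-p[:,1],-np.ones(len(p))]
    T=c["world_from_camera"]; return T[:3,3],d@T[:3,:3].T
def onz(c,uv,z):
    o,d=ray(c,uv); return o+d*((z-o[2])/d[:,2])[:,None]
def cloud(c):
    v,u=np.mgrid[:480,:640]; o,d=ray(c,np.c_[u.ravel(),v.ravel()])
    return (o+d*c["z_map"].reshape(-1,1)).reshape(480,640,3)
def pix(c,P):
    T=np.linalg.inv(c["world_from_camera"]); q=np.asarray(P,float).reshape(-1,3)@T[:3,:3].T+T[:3,3]
    q=q*[1,-1,-1]; return cv2.projectPoints(q,np.zeros(3),np.zeros(3),c["K"],c["distortion"])[0].reshape(-1,2)
E
python3 - <<'E'
from h import *
c=load("top0");im=c["pixels"][...,::-1]
a=cv2.resize(im[165:345,160:310],None,fx=4,fy=4,interpolation=cv2.INTER_CUBIC)[:600]
s=load("side0")["pixels"][...,::-1]
a=cv2.resize(im[170:345,160:310],None,fx=3.4,fy=3.4,interpolation=cv2.INTER_CUBIC)
b=cv2.resize(s[180:280,225:410],None,fx=4,fy=4,interpolation=cv2.INTER_CUBIC)
cv2.imwrite("pics/ct.png",a);cv2.imwrite("pics/cs.png",b)
P=cloud(c)
for v in range(180,280,8): print(v,(P[v,184:304:8,2]*1000).astype(int))
for uv in[(190,227),(270,258),(290,270),(203,305),(330,300),(300,300)]: print(uv,P[uv[1],uv[0]].round(3))
E
```

```text
180 [-3 -1  2  0  0  0 -1  0  3 -3  0  0  0  1  0]
188 [ 1  1  0  0 -2  2  1 -2  0 38 38 36  0 -1  1]
196 [ 0  2  0  1  0 -1 -2 30 28 35 33 39  1 -1  1]
204 [ 0  0  0  0  0 29 34 35 29 34 37 37 37  0  2]
212 [ 3  0  0  0 32 35 27 36 28 29 36 33 35  0  0]
220 [-1 -1 -2  1 33 63 36 35 29 27 34 35 38 34 -4]
228 [ 1 17 23 -2 35 36 65 36 32 29 30 37 51 38  1]
236 [-2  0  1  1 29 37 66 36 31 25 28 36 35 35  0]
244 [-2 -2  0  0 -1 34 34 37 27 29 27 27 -2 -2 -2]
252 [ 0  1 -1  0  0 36 31 33 30 29 21 -1 -1 -1 -2]
260 [ 1  0  0 -1  0 -3 33 25  0  1  1 21  0 -1  1]
268 [ 0  0  0  0  0 -3  0  0 -1  0 -1  1 23 28 -1]
276 [ 0 -2  2  1 -1  0  1  0  0  1  2 -1  0  0 35]
(190, 227) [0.638 0.273 0.018]
(270, 258) [0.568 0.101 0.023]
(290, 270) [0.542 0.059 0.031]
(203, 305) [0.473 0.244 0.003]
(330, 300) [ 0.452 -0.012  0.637]
(300, 300) [0.453 0.01  0.621]
```

View pics/ct.png

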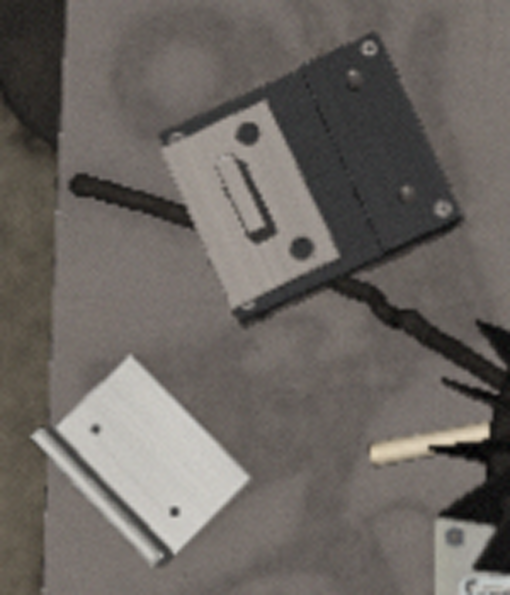

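View pics/cs.png

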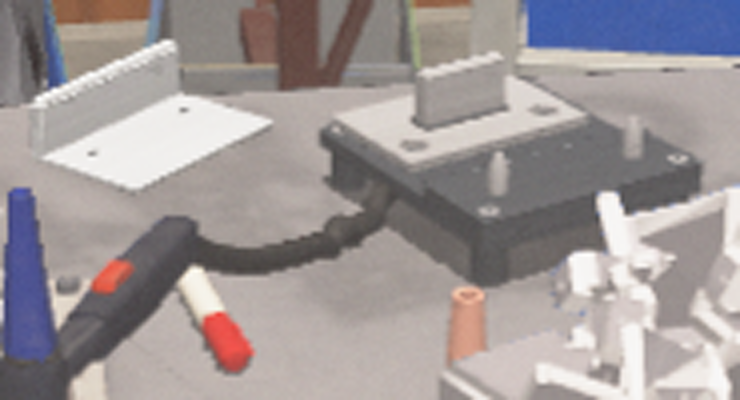

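The crops show, in (x,y) of the zoomed views: pin tips at (352,74) and (406,190) in the top view, and (497,153) and (633,117) in the side view. The plate holes are at (247,133) and (301,248), with the bar between them. The strip's thin edge runs from (130,355) to (250,478), with its rib at lower left. The cable runs under the jig and the pen end is at (375,452).

```bash
cat >> h.py <<'E'
def tri(c1,u1,c2,u2):
    A=[];b=[]
    for c,u in((c1,u1),(c2,u2)):
        o,d=ray(c,u);d=d[0]/np.linalg.norm(d);M=np.eye(3)-np.outer(d,d);A.append(M);b.append(M@o)
    x=np.linalg.lstsq(np.vstack(A),np.hstack(b),rcond=None)[0]
    return x
E
python3 - <<'E'
from h import *
c=load("top0");s=load("side0")
f=lambda u,v:(160+(u+.5)/3.4-.5,170+(v+.5)/3.4-.5)
g=lambda u,v:(225+(u+.5)/4-.5,180+(v+.5)/4-.5)
pl=tri(c,f(352,72),s,g(633,118));pr=tri(c,f(406,188),s,g(498,154));print("pins tri",pl.round(4),pr.round(4))
mm=lambda a:(1000*np.asarray(a)).round(1)
def yaw(a,b): d=b-a; return np.degrees(np.arctan2(d[1],d[0]))
P=cloud(c);m=((P[...,2]>.027)&(P[...,2]<.045)).astype(np.uint8);m[:180]=0;m[275:]=0;m[:,:200]=0;m[:,300:]=0
m=cv2.morphologyEx(m,cv2.MORPH_CLOSE,np.ones((5,5)));m=cv2.morphologyEx(m,cv2.MORPH_OPEN,np.ones((7,7)))
k=cv2.findContours(m,0,1)[0];k=max(k,key=cv2.contourArea).reshape(-1,2)
print("jig",cv2.minAreaRect((onz(c,k,.034)[:,:2]*1000).astype(np.float32)))
print("jig corners",mm(onz(c,[f(372,35),f(462,215),],.037)).tolist(),mm(onz(c,[f(243,318),f(162,137)],.03)).tolist())
g_=c["pixels"].min(2)
m=np.zeros((480,640),np.uint8);m[190:270,205:265]=(g_[190:270,205:265]>95);
jm=np.zeros_like(m);cv2.fillPoly(jm,[np.int32([f(266,98),f(345,262),f(235,316),f(160,140)])],1)
k=cv2.findContours(cv2.morphologyEx(m&cv2.dilate(jm,np.ones((3,3))),cv2.MORPH_OPEN,np.ones((3,3))),0,1)[0];k=max(k,key=cv2.contourArea).reshape(-1,2)
print("plate",cv2.minAreaRect((onz(c,k,.035)[:,:2]*1000).astype(np.float32)))
h=onz(c,[f(247,133),f(301,248)],.035);print("holes",mm(h).tolist(),yaw(h[1],h[0])-90)
b=onz(c,[f(225,157),f(261,240)],.064);print("bar ends",mm(b).tolist())
hs=onz(s,[(225+544/4,180+110/4),(225+413/4,180+146/4)],.035);print("holes side",mm(hs).tolist())
e=onz(c,[f(130,354),f(250,478)],.004);print("strip edge",mm(e).tolist(),yaw(e[1],e[0])-90)
e=onz(c,[f(36,430),f(160,566)],.036);print("rib outer ends",mm(e).tolist(),yaw(e[1],e[0])-90)
es=onz(s,[g(272,123),g(137,190)],.004);print("strip edge side",mm(es).tolist())
E
python3 - <<'E'
from h import *
s=load("side0");c=load("top0");P=cloud(s);Q=cloud(c)
for uv in[(90,15),(140,10),(5,10),(40,60),(40,120),(40,180),(75,180),(20,240),(20,290)]: print("side",uv,P[uv[1],uv[0]].round(3))
for uv in[(330,330),(345,300),(365,240),(340,375),(400,300),(380,290),(450,270),(500,245),(560,225),(630,190),(280,435),(320,470),(320,420)]: print("top",uv,Q[uv[1],uv[0]].round(3))
m=(Q[...,2]>.3);m[:180]=0;m[:,:250]=0
q=Q[m];
for z in np.arange(.3,1,.05):
    k=q[(q[:,2]>z)&(q[:,2]<z+.05)]
    if len(k)>5: print(round(z,2),len(k),k[:,:2].min(0).round(3),k[:,:2].max(0).round(3))
E
```

```text
side (90, 15) [ 0.338 -0.534  0.493]
side (140, 10) [0.012 2.121 0.263]
side (5, 10) [ 0.292 -0.567  0.502]
side (40, 60) [ 0.162 -0.069  0.393]
side (40, 120) [ 0.138 -0.038  0.299]
side (40, 180) [ 0.11  -0.003  0.192]
side (75, 180) [0.16  0.019 0.181]
side (20, 240) [ 0.062 -0.018  0.095]
side (20, 290) [ 0.054 -0.048  0.017]
top (330, 330) [ 0.431 -0.012  0.639]
top (345, 300) [ 0.451 -0.022  0.656]
top (365, 240) [ 0.495 -0.038  0.637]
top (340, 375) [ 0.4   -0.019  0.631]
top (400, 300) [ 0.449 -0.051  0.7  ]
top (380, 290) [ 0.455 -0.041  0.688]
top (450, 270) [ 0.461 -0.071  0.735]
top (500, 245) [ 0.576 -0.354  0.1  ]
top (560, 225) [ 0.474 -0.106  0.78 ]
top (630, 190) [ 0.484 -0.126  0.8  ]
top (280, 435) [ 0.041  0.149 -0.703]
top (320, 470) [0.138 0.003 0.   ]
top (320, 420) [ 0.11   0.007 -0.611]
0.55 318 [ 0.391 -0.079] [0.51 0.01]
0.6 10280 [ 0.385 -0.085] [0.516 0.02 ]
0.65 1674 [ 0.438 -0.057] [ 0.462 -0.019]
0.7 2582 [ 0.446 -0.089] [ 0.469 -0.047]
0.75 6925 [ 0.451 -0.133] [ 0.49  -0.077]
0.8 209 [ 0.477 -0.129] [ 0.488 -0.124]
0.95 509 [ 0.437 -0.007] [ 0.437 -0.007]
```

Run:
```python
from h import *
Q=np.vstack([cloud(load("side0")).reshape(-1,3),cloud(load("top0")).reshape(-1,3)])
Q=Q[(Q[:,2]<.5)&(Q[:,2]>-.05)]
print("cols y", [round(y,2) for y in np.arange(.3,-.7,-.05)])
for x in np.arange(.2,.75,.05):
    row=[]
    for y in np.arange(.3,-.7,-.05):
        k=Q[(abs(Q[:,0]-x)<.025)&(abs(Q[:,1]-y)<.025),2]
        row.append(int(1000*np.percentile(k,98)) if len(k)>8 else -1)
    print(round(x,2),row)
```

```text
cols y [np.float64(0.3), np.float64(0.25), np.float64(0.2), np.float64(0.15), np.float64(0.1), np.float64(0.05), np.float64(0.0), np.float64(-0.05), np.float64(-0.1), np.float64(-0.15), np.float64(-0.2), np.float64(-0.25), np.float64(-0.3), np.float64(-0.35), np.float64(-0.4), np.float64(-0.45), np.float64(-0.5), np.float64(-0.55), np.float64(-0.6), np.float64(-0.65)]
0.2 [-1, -1, -1, -1, -1, -1, 375, 436, 438, -1, -1, -1, -1, -1, -1, -1, -1, -1, -1, -1]
0.25 [-1, -1, -1, -1, -1, -1, -1, -1, -1, -1, -1, -1, -1, -1, -1, -1, -1, -1, -1, -1]
0.3 [2, 2, 2, 2, 2, 2, 2, 1, 2, 2, 2, 2, 2, 2, 2, 2, 485, 499, 3, 3]
0.35 [2, 2, 2, 2, 2, 58, 53, 38, 19, 16, 2, 2, 2, 2, 2, 2, 489, 499, 3, 3]
0.4 [2, 34, 6, 101, 93, 75, 57, 59, 80, 80, 171, 2, 2, 2, 7, 14, 16, 15, 24, 3]
0.45 [36, 36, 6, 2, 11, 18, 8, 92, 103, 102, 102, 16, 14, 2, 2, 2, 13, 18, 102, 101]
0.5 [35, 6, 5, 2, 14, 40, 59, 87, 1, 10, 1, 1, 1, 2, 2, 99, 88, 93, 103, 103]
0.55 [2, 4, 34, 31, 27, 35, 32, 1, 13, 74, 79, 91, 80, 103, 105, 145, 107, 117, 130, 125]
0.6 [2, 27, 61, 64, 38, 38, 3, 39, 71, 79, 126, 136, 129, 125, 149, 139, 142, 143, 123, 121]
0.65 [13, 34, 65, 61, 51, 40, 3, 93, 102, 137, 149, 137, 152, 184, 179, 132, 124, 145, 154, 156]
0.7 [3, 4, 35, 39, 50, 33, 71, 84, 115, 164, 181, 182, 149, 172, 176, 157, 154, 158, 162, 161]
```

```bash
python3 steer.py '[1, 0, 0.05, 0, 0, 0, 0, 1, 0, 0.1, 0.01, 0, 0, 0, 1, 0, 0.15, 0.02, 0, 0, 0, 1, 0, 0.2, 0.02, 0, 0, 0, 1, 0, 0.24, 0.02, 0, 0, 0, 1, 0, 0.25, 0.02, 0, 0, 0]'
python3 - <<'E'
from h import *
from station import r
q=r.sense();print(q["joints"].round(2),q["tcp_pos"],q["time_s"])
s=r.capture("side");np.savez("pics/side1.npz",**s);cv2.imwrite("pics/side1.png",s["pixels"][...,::-1])
P=cloud(s)
o=load("side0");m=(abs(s["z_map"]-o["z_map"])>.03)|1>0
v,u=np.where((np.linalg.norm(P[...,:2],axis=2)<.6)&(P[...,2]>.05)&(P[...,2]<.9));X=P[v,u]
d=np.array([.2305,-.973]);a=X[:,:2]@d
for z in np.arange(.05,.9,.05):
    k=(X[:,2]>z)&(X[:,2]<z+.05)&(X[:,0]<.3)
    if k.sum()>5: print(round(z,2),k.sum(),a[k].min().round(3),a[k].max().round(3))
# fit: r = A+L2 sin t2 + F cos(t2+t3-th), z
E
```

```text
time_s: 0.7
tcp_pos: [0.0846, -0.3606, 0.1623]
ee_rot: [[-0.973, -0.231, -0.0], [-0.231, 0.973, 0.002], [-0.0, 0.002, -1.0]]
wrist_force: [1.2, -0.6, -0.5]
gripper_width: 1.002
gripper_force: 0.0
[-51.31  -2.74 -33.59  -0.08 -59.26 -25.28] [ 0.08459013 -0.36062331  0.16233587] 0.7
0.05 3226 -0.519 0.065
0.1 4209 -0.542 0.057
0.15 2623 -0.042 0.051
0.2 2159 -0.059 0.044
0.25 1422 -0.054 -0.009
0.3 1482 -0.057 -0.011
0.35 1437 -0.057 -0.014
0.4 932 -0.062 -0.016
0.45 1642 0.289 0.359
```

View pics/side1.png

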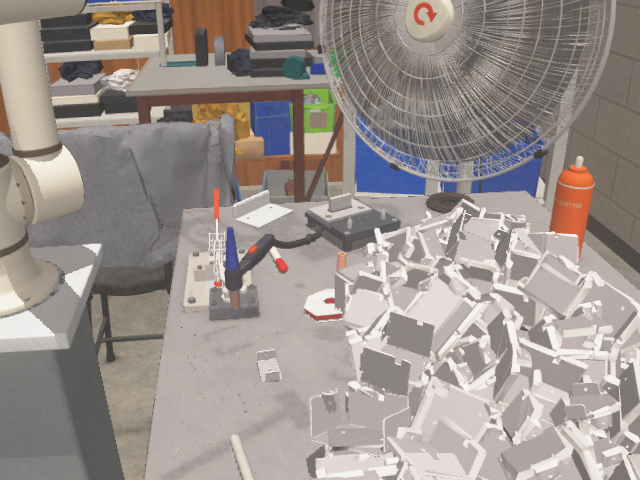

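The side view now shows only the robot's upper arm and shoulder at left (40,100), with the scene unchanged. The arm has a lateral wrist offset of about 0.16 m, so I'll sweep retracted under and behind the lamp.

Run:
```python
import numpy as np
x=np.array([-.973,-.2305]);y=np.array([-.2305,.973]);p0=np.array([.0867,-.3648])
for a in np.arange(-69,20,7.3):
    p=.368*np.array([np.cos(np.radians(a)),np.sin(np.radians(a))]);d=p-p0
    print(round(a,1),p.round(3),(d@x).round(3),(d@y).round(3))
```

```text
-69.0 [ 0.132 -0.344] -0.049 0.01
-61.7 [ 0.174 -0.324] -0.095 0.019
-54.4 [ 0.214 -0.299] -0.139 0.034
-47.1 [ 0.251 -0.27 ] -0.181 0.055
-39.8 [ 0.283 -0.236] -0.221 0.081
-32.5 [ 0.31  -0.198] -0.256 0.111
-25.2 [ 0.333 -0.157] -0.288 0.146
-17.9 [ 0.35  -0.113] -0.314 0.184
-10.6 [ 0.362 -0.068] -0.336 0.226
-3.3 [ 0.367 -0.021] -0.352 0.27
4.0 [0.367 0.026] -0.363 0.315
11.3 [0.361 0.072] -0.367 0.362
18.6 [0.349 0.117] -0.366 0.409
```

```bash
python3 steer.py '[1, -0.047, 0.01, 0.01, 0, 0, 0, 1, -0.093, 0.02, 0.02, 0, 0, 0, 1, -0.138, 0.034, 0.03, 0, 0, 0, 1, -0.18, 0.055, 0.03, 0, 0, 0, 1, -0.22, 0.08, 0.03, 0, 0, 0, 1, -0.256, 0.111, 0.03, 0, 0, 0, 1, -0.287, 0.146, 0.03, 0, 0, 0]'; python3 -c "
from station import r
q=r.sense();print(q['joints'].round(1))"
```

```text
time_s: 1.45
tcp_pos: [0.3352, -0.1553, 0.1332]
ee_rot: [[-0.973, -0.231, 0.001], [-0.231, 0.973, -0.001], [-0.001, -0.001, -1.0]]
wrist_force: [-0.3, -1.3, -0.3]
gripper_width: 0.997
gripper_force: 0.0
[  0.8  -1.  -36.7   0.  -54.2 -77.5]
```

```bash
python3 steer.py '[1, -0.027, 0.038, 0, 0, 0, 0, 1, -0.049, 0.08, 0, 0, 0, 0, 1, -0.065, 0.124, 0, 0, 0, 0, 1, -0.075, 0.169, 0, 0, 0, 0, 1, -0.079, 0.216, 0, 0, 0, 0, 1, -0.079, 0.26, 0, 0, 0, 0, 1, -0.126, 0.265, -0.015, 0, 0, -4, 1, -0.172, 0.275, -0.03, 0, 0, -12]'
python3 - <<'E'
from station import r
import numpy as np
q=r.sense();print(q['joints'].round(1));R=q["ee_rot"];p=q["tcp_pos"]
t=np.array([.615,.175,.2]);print(R.T@(t-p))
E
```

```text
time_s: 2.25
tcp_pos: [0.4368, 0.1539, 0.1631]
ee_rot: [[-0.899, -0.438, -0.0], [-0.438, 0.899, -0.001], [0.0, -0.001, -1.0]]
wrist_force: [0.3, 0.6, 1.5]
gripper_width: 0.999
gripper_force: 0.0
[  39.6    7.1  -23.     0.   -59.8 -103.6]
[-0.16935468 -0.05917256 -0.03694992]
```

```bash
python3 steer.py '[1, -0.045, -0.015, -0.01, 0, 0, 0, 1, -0.09, -0.03, -0.02, 0, 0, 0, 1, -0.13, -0.045, -0.03, 0, 0, 0, 1, -0.17, -0.06, -0.037, 0, 0, 0, 1, -0.17, -0.06, -0.037, 0, 0, 0]'
python3 - <<'E'
from h import *
from station import r
for n in("wrist","top"):
    s=r.capture(n);np.savez(f"pics/{n}2.npz",**s);cv2.imwrite(f"pics/{n}2.png",s["pixels"][...,::-1])
    print(s["world_from_camera"].round(3).tolist())
q=r.sense();print(q["joints"].round(1),q["tcp_pos"])
E
```

```text
time_s: 2.75
tcp_pos: [0.6212, 0.1696, 0.1977]
ee_rot: [[-0.905, -0.426, 0.001], [-0.426, 0.905, -0.001], [-0.001, -0.001, -1.0]]
wrist_force: [-1.2, 0.4, 0.2]
gripper_width: 0.997
gripper_force: 0.0
[[-0.425, -0.867, -0.258, 0.549], [0.905, -0.408, -0.121, 0.136], [-0.001, -0.285, 0.959, 0.399], [0.0, 0.0, 0.0, 1.0]]
[[-0.015, 0.984, -0.178, 0.437], [-1.0, -0.014, 0.006, -0.007], [0.003, 0.178, 0.984, 0.959], [0.0, 0.0, 0.0, 1.0]]
[ 29.8  23.    4.1  -0.  -71.2 -94.5] [0.61643429 0.16904659 0.1977542 ]
```

View pics/wrist2.png

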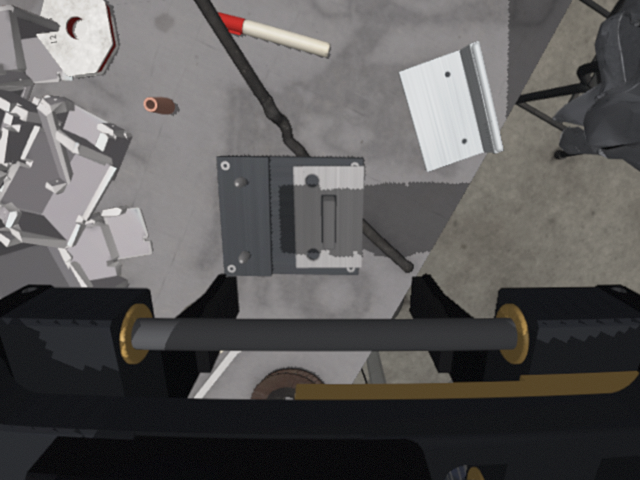

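The wrist view shows the jig at (290,215), the plate holes near (312,180) and (313,254), the bar at (329,218), and the pins near (241,182) and (246,257). The strip is at (450,105), the pen at (275,35), the nozzle at (158,105) and the magnet at (78,40). I'll zoom on the jig.

Run:
```python
from h import *
im=load("wrist2")["pixels"][...,::-1]
a=cv2.resize(im[150:280,212:372],None,fx=4.5,fy=4.5,interpolation=cv2.INTER_CUBIC);a=cv2.convertScaleAbs(a,alpha=1.5,beta=10)
cv2.imwrite("pics/cw.png",a)
```

```text
(no output)
```

View pics/cw.png

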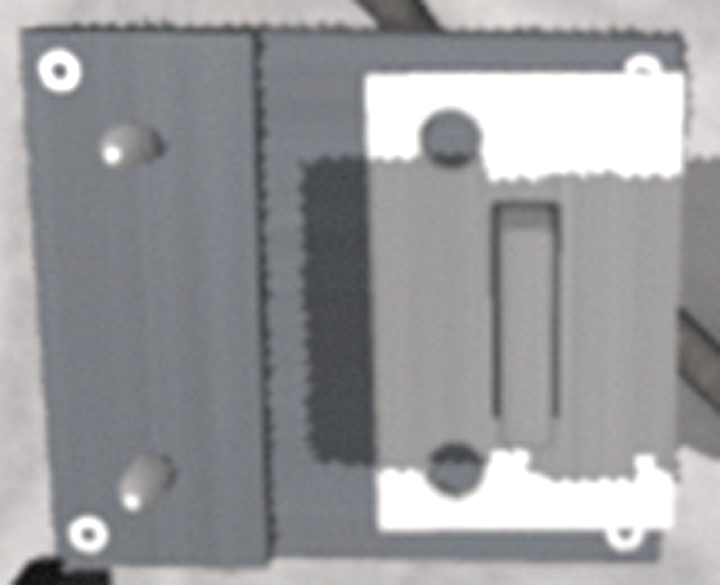

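The crop shows the pin tips at (112,155) for the right pin and (133,498) for the left pin, and the holes at (451,138) and (457,468). The plate corners are at (365,73), (686,73), (673,531) and (380,531). The step edge runs from (255,33) to (270,562), and the outer corners are at (23,30), (62,565), (685,40) and (660,557).

Run:
```python
from h import *
c=load("wrist2");mm=lambda a:(1000*np.asarray(a)).round(1).tolist()
f=lambda L:[(212+(u+.5)/4.5-.5,150+(v+.5)/4.5-.5) for u,v in L]
def fit(model,W):
    # rigid 2D fit
    A=np.array(model,float);B=np.asarray(W)[:,:2]*1000;a=A-A.mean(0);b=B-B.mean(0)
    t=np.arctan2((a[:,0]*b[:,1]-a[:,1]*b[:,0]).sum(),(a*b).sum());R=np.array([[np.cos(t),-np.sin(t)],[np.sin(t),np.cos(t)]])
    o=B.mean(0)-R@A.mean(0);print("org",o.round(1),"yaw",np.degrees(t).round(2),"res",((A@R.T+o)-B).round(1).tolist());return o,t
W=np.vstack([onz(c,f([(112,155),(133,498)]),.057),onz(c,f([(23,30),(62,565),(255,33),(270,562)]),.037),onz(c,f([(685,40),(660,557)]),.03)])
J=fit([(50,-40),(50,40),(75,-65),(75,65),(22,-65),(22,65),(-75,-65),(-75,65)],W)
W=np.vstack([onz(c,f([(451,138),(457,468),(365,73),(686,73),(673,531),(380,531)]),.035)])
P=fit([(17,-40),(17,40),(36,-55),(-36,-55),(-36,55),(36,55)],W)
print("bar",mm(onz(c,f([(500,228),(555,228),(550,445),(500,445)]),.064)))
# strip
g=c["pixels"].min(2);m=np.zeros((480,640),np.uint8);m[35:175,395:505]=g[35:175,395:505]>150
k=cv2.findContours(m,0,1)[0];k=max(k,key=cv2.contourArea);q=cv2.approxPolyDP(k,6,True).reshape(-1,2);print(q.tolist(),mm(onz(c,q,.004)))
```

```text
org [644.1 142.3] yaw -65.58 res [[-0.9, 0.2], [0.5, 0.4], [-0.3, -1.1], [0.7, -1.1], [-0.9, -0.4], [1.6, 1.0], [-1.8, -0.5], [1.1, 1.4]]
org [627.1 178.1] yaw -64.61 res [[0.3, 0.3], [0.8, 0.1], [-0.0, 0.4], [-0.1, -0.1], [-0.7, -0.3], [-0.4, -0.4]]
bar [[607.0, 162.0, 64.0], [602.0, 172.6, 64.0], [646.4, 192.7, 64.0], [651.1, 182.7, 64.0]]
[[459, 50], [399, 72], [427, 171], [483, 152]] [[415.2, 226.6, 4.0], [461.3, 180.8, 4.0], [538.0, 257.3, 4.0], [492.9, 303.4, 4.0]]
```

```bash
cat > g.py <<'E'
import sys,numpy as np
from station import r
q=r.sense();R=q["ee_rot"];p=q["tcp_pos"]
a=[float(v) for v in sys.argv[1:]]
print("p",p.round(4),"yaw_y",np.degrees(np.arctan2(R[1,1],R[0,1])).round(2),"F",q["wrist_force"].round(1),"w",round(q["gripper_width"],3),"gf",q["gripper_force"],"t",q["time_s"])
if a: print("delta tool",(R.T@(np.array(a[:3])-p)).round(4))
E
python3 steer.py '[1, 0, 0, 0, 0, 0, 0]'; python3 g.py .627 .178 .038
```

```text
time_s: 2.95
tcp_pos: [0.6149, 0.169, 0.1991]
ee_rot: [[-0.904, -0.428, -0.001], [-0.428, 0.904, -0.001], [0.002, 0.0, -1.0]]
wrist_force: [-0.1, -0.8, -0.1]
gripper_width: 1.0
gripper_force: 0.0
p [0.6149 0.169  0.1991] yaw_y 115.33 F [-0.1 -0.8 -0.1] w 1.0 gf 0.0 t 2.95
delta tool [-0.015  0.003  0.161]
```

```bash
python3 steer.py '[1, -0.015, 0.003, 0.045, 0, 0, 0, 1, -0.015, 0.003, 0.09, 0, 0, 0, 1, -0.015, 0.003, 0.13, 0, 0, 0, 1, -0.015, 0.003, 0.155, 0, 0, 0, 1, -0.015, 0.003, 0.161, 0, 0, 0, 0, -0.015, 0.003, 0.161, 0, 0, 0, 0, -0.015, 0.003, 0.161, 0, 0, 0, 0, -0.015, 0.003, 0.161, 0, 0, 0]'; python3 steer.py '[0, 0, 0, 0, 0, 0, 0, 0, 0, 0, 0, 0, 0, 0]';python3 g.py
```

```text
time_s: 3.75
tcp_pos: [0.6289, 0.1791, 0.0414]
ee_rot: [[-0.904, -0.428, 0.004], [-0.428, 0.904, 0.002], [-0.004, 0.0, -1.0]]
wrist_force: [-0.1, -0.2, -0.1]
gripper_width: 0.814
gripper_force: 0.0
time_s: 3.95
tcp_pos: [0.6281, 0.1786, 0.04]
ee_rot: [[-0.904, -0.428, 0.002], [-0.428, 0.904, 0.001], [-0.002, 0.0, -1.0]]
wrist_force: [-0.4, -0.2, 0.7]
gripper_width: 0.632
gripper_force: 0.0
p [0.6281 0.1786 0.04  ] yaw_y 115.34 F [-0.4 -0.2  0.7] w 0.632 gf 0.0 t 3.95
```

Slow fingers; keep closing.

```bash
python3 steer.py '[0, 0, 0, 0, 0, 0, 0, 0, 0, 0, 0, 0, 0, 0, 0, 0, 0, 0, 0, 0, 0, 0, 0, 0, 0, 0, 0, 0, 0, 0, 0, 0, 0, 0, 0, 0, 0, 0, 0, 0, 0, 0, 0, 0, 0, 0, 0, 0, 0]';python3 g.py
```

```text
time_s: 4.65
tcp_pos: [0.6276, 0.1783, 0.0389]
ee_rot: [[-0.904, -0.428, -0.0], [-0.428, 0.904, -0.0], [0.0, 0.0, -1.0]]
wrist_force: [-0.5, 0.1, 0.7]
gripper_width: 0.029
gripper_force: 0.0
p [0.6276 0.1783 0.0389] yaw_y 115.34 F [-0.5  0.1  0.7] w 0.029 gf 0.0 t 4.65
```

```bash
python3 - <<'E'
from h import *
from station import r
a=[]
for n in("wrist","side"):
    s=r.capture(n);np.savez(f"pics/{n}3.npz",**s);a.append(s["pixels"][...,::-1])
b=cv2.resize(a[1][120:270,240:420],None,fx=2.2,fy=2.2)
w=cv2.resize(a[0],(400,300))
o=np.zeros((330,800,3),np.uint8);o[:300,:400]=w;o[:330,400:796]=b
cv2.imwrite("pics/m3.png",o)
E
python3 g.py
```

```text
p [0.6276 0.1783 0.0389] yaw_y 115.34 F [-0.6  0.1 -1.2] w 0.017 gf 0.0 t 4.75
```

View pics/m3.png

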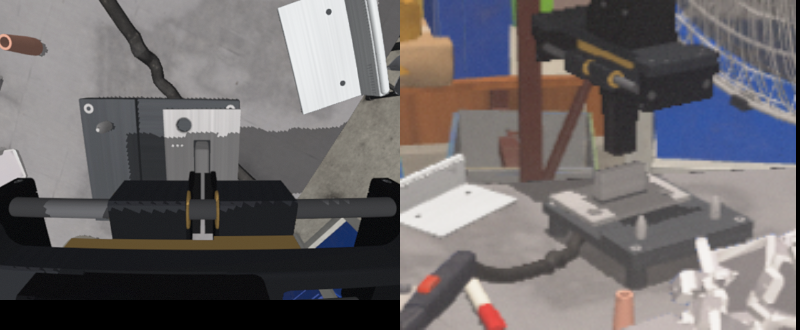

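The side crop shows the shut fingertips at (620,150) just above the bar at (620,175), so they missed it. The wrist half shows the fingers at (203,190) over the lower part of the bar. I'll check where the cameras put the fingertips.

Run:
```python
from h import *
s=load("side3");w=load("wrist3");P=cloud(s);W=cloud(w)
for u,v in[(340,175),(340,180),(340,184),(340,187),(340,190),(340,194),(340,198),(340,202),(345,205)]: print(u,v,P[v,u].round(3),s["pixels"][v,u])
for p in([.6276,.1783,.039],[.6276,.1783,.064],[.6276,.1783,.09],[.627,.178,.064]): print(p,"side",pix(s,p).round(1),"wrist",pix(w,p).round(1))
for u,v in[(322,240),(322,260),(322,280),(312,285),(335,285),(325,300),(310,300),(325,330),(325,380)]: print("w",u,v,W[v,u].round(3),w["pixels"][v,u])
print(w["world_from_camera"].round(3).tolist())
```

```text
340 175 [0.629 0.161 0.112] [49 47 51]
340 180 [0.63  0.163 0.101] [47 44 47]
340 184 [0.63  0.165 0.092] [50 48 48]
340 187 [0.63  0.164 0.085] [54 48 50]
340 190 [0.63  0.167 0.078] [69 63 63]
340 194 [ 1.008  2.34  -0.811] [140 132 120]
340 198 [0.631 0.167 0.06 ] [136 131 129]
340 202 [0.631 0.171 0.05 ] [138 132 129]
345 205 [0.643 0.176 0.041] [135 132 128]
[0.6276, 0.1783, 0.039] side [[337.4 205.8]] wrist [[323.4 267.1]]
[0.6276, 0.1783, 0.064] side [[337.6 194.4]] wrist [[323.4 284. ]]
[0.6276, 0.1783, 0.09] side [[337.7 182.4]] wrist [[323.3 306.7]]
[0.627, 0.178, 0.064] side [[337.3 194.5]] wrist [[323.3 282.9]]
w 322 240 [0.606 0.167 0.063] [114 112 114]
w 322 260 [0.616 0.172 0.063] [117 115 116]
w 322 280 [0.626 0.177 0.064] [109 107 108]
w 312 285 [0.621 0.169 0.087] [23 25 24]
w 335 285 [0.616 0.179 0.089] [23 23 23]
w 325 300 [0.636 0.183 0.063] [118 116 117]
w 310 300 [0.62  0.169 0.104] [22 21 23]
w 325 330 [0.598 0.165 0.164] [60 61 62]
w 325 380 [0.73  0.228 0.   ] [154 152 154]
[[-0.427, -0.867, -0.257, 0.556], [0.904, -0.409, -0.122, 0.145], [0.001, -0.284, 0.959, 0.24], [0.0, 0.0, 0.0, 1.0]]
```

```bash
python3 steer.py '[0.5, 0, 0, 0, 0, 0, 0, 0.5, 0, 0, 0, 0, 0, 0, 0.5, 0, 0, 0, 0, 0, 0, 0.5, 0, 0, 0, 0, 0, 0, 0.5, 0, 0, 0, 0, 0, 0, 0.5, 0, 0, 0, 0, 0, 0]' | tail -2
python3 - <<'E'
from h import *
from station import r
def tips(n,d,z0):
    W=cloud(d);g=d["pixels"].max(2)
    m=(W[...,2]<z0+.15)&(W[...,2]>z0-.005)&(g<60);m[330:]=0
    Z=W[m][:,2];print(n,len(Z),np.percentile(Z,[0.5,2,5,20]).round(3))
tips("open w2",load("wrist2"),.2)
tips("shut w3",load("wrist3"),.07)
d=r.capture("wrist");np.savez("pics/wrist4.npz",**d);tips("half w4",d,.07)
s=r.capture("side");P=cloud(s);g=s["pixels"].max(2);m=(g<75)&(P[...,2]>.066)&(P[...,2]<.3)&(abs(P[...,0]-.63)<.08)&(abs(P[...,1]-.17)<.08)
print("side",m.sum(),np.percentile(P[m][:,2],[.5,2,5,20]).round(3))
E
python3 g.py
```

```text
gripper_width: 0.454
gripper_force: 0.0
open w2 18246 [0.239 0.243 0.25  0.311]
shut w3 16326 [0.081 0.089 0.103 0.155]
half w4 17418 [0.081 0.086 0.096 0.153]
side 3569 [0.08  0.086 0.097 0.154]
p [0.6276 0.1783 0.0389] yaw_y 115.34 F [ 0.2  0.2 -0.5] w 0.48 gf 0.0 t 5.45
```

The fingertips actually end about 38 mm above the reported TCP, so I'll go 36 mm lower and close.

```bash
python3 steer.py '[0.5, 0, 0, 0.02, 0, 0, 0, 0.5, 0, 0, 0.032, 0, 0, 0, 0.5, 0, 0, 0.036, 0, 0, 0, 0, 0, 0, 0.036, 0, 0, 0, 0, 0, 0, 0.036, 0, 0, 0, 0, 0, 0, 0.036, 0, 0, 0, 0, 0, 0, 0.036, 0, 0, 0, 0, 0, 0, 0.036, 0, 0, 0]'; python3 steer.py '[0, 0, 0, 0, 0, 0, 0]';python3 g.py
```

```text
time_s: 6.25
tcp_pos: [0.6279, 0.1784, 0.0035]
ee_rot: [[-0.904, -0.428, 0.001], [-0.428, 0.904, 0.0], [-0.001, -0.0, -1.0]]
wrist_force: [-0.6, 0.6, 2.0]
gripper_width: 0.136
gripper_force: 30.1
time_s: 6.35
tcp_pos: [0.6279, 0.1784, 0.0035]
ee_rot: [[-0.904, -0.428, 0.001], [-0.428, 0.904, 0.0], [-0.001, -0.0, -1.0]]
wrist_force: [0.6, 0.2, 1.5]
gripper_width: 0.133
gripper_force: 30.0
p [0.6279 0.1784 0.0035] yaw_y 115.35 F [0.6 0.2 1.5] w 0.133 gf 30.000253915786743 t 6.35
```

```bash
python3 steer.py '[0, 0, 0, -0.02, 0, 0, 0, 0, 0, 0, -0.042, 0, 0, 0, 0, 0, -0.035, -0.042, 0, 0, 0.5, 0, 0.0005, -0.068, -0.042, 0, 0, 1, 0, 0.0005, -0.0727, -0.042, 0, 0, 1, 0, 0.0005, -0.0727, -0.042, 0, 0, 1, 0, 0.0005, -0.0727, -0.042, 0, 0, 1]'
python3 - <<'E'
from h import *
from station import r
o=[]
for n in("wrist","side"):
    d=r.capture(n);np.savez(f"pics/{n}5.npz",**d)
    im=d["pixels"][...,::-1]
    o.append(cv2.resize(im[120:270,180:380] if n=="wrist" else im[150:270,290:420],(400,300) if n=="wrist" else (390,360),interpolation=cv2.INTER_CUBIC))
b=np.zeros((360,800,3),np.uint8);b[:300,:400]=o[0];b[:,405:795]=o[1];cv2.imwrite("pics/m5.png",cv2.convertScaleAbs(b,alpha=1.4))
E
python3 g.py
```

```text
time_s: 7.05
tcp_pos: [0.6575, 0.1127, 0.0441]
ee_rot: [[-0.911, -0.412, -0.002], [-0.412, 0.911, -0.0], [0.002, 0.001, -1.0]]
wrist_force: [-0.3, 0.5, -3.2]
gripper_width: 0.136
gripper_force: 30.0
p [0.6577 0.1133 0.0446] yaw_y 114.4 F [ 0.3  0.9 -3.6] w 0.132 gf 29.999444782733917 t 7.15
```

View pics/m5.png

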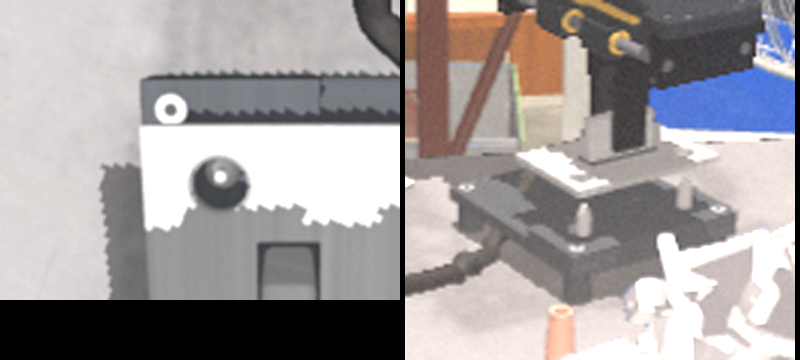

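The plate hovers over the step, with the right pin's tip at (220,176) seen inside the hole centred at (220,184) in the wrist crop. I'll compute the offset.

Run:
```python
from h import *
d=load("wrist5")
f=lambda u,v:(180+(u+.5)/2-.5,120+(v+.5)/2-.5)
h=onz(d,[f(220,184)],.076)[0]*1000;t=onz(d,[f(220,176)],.057)[0]*1000;h2=onz(d,[f(220,184)],.0735)[0]*1000
R=np.array([[.413,-.911],[.911,.413]])  # rows jig x,y
print(h.round(1),t.round(1),"hole-pin in jig",(R@(h-t)[:2]).round(2),(R@(h2-t)[:2]).round(2))
```

```text
[626.5  80.6  76. ] [629.   79.8  57. ] hole-pin in jig [-1.79 -1.95] [-1.55 -1.4 ]
```

```bash
python3 steer.py '[0, -0.001, -0.001, 0, 0, 0, 0, 0, -0.001, -0.001, 0.01, 0, 0, 0, 0, -0.001, -0.001, 0.018, 0, 0, 0, 0, -0.001, -0.001, 0.024, 0, 0, 0, 0, -0.001, -0.001, 0.028, 0, 0, 0, 0, -0.001, -0.001, 0.031, 0, 0, 0]';python3 g.py
```

```text
time_s: 7.75
tcp_pos: [0.6594, 0.1118, 0.0132]
ee_rot: [[-0.911, -0.412, -0.001], [-0.412, 0.911, -0.0], [0.001, -0.0, -1.0]]
wrist_force: [-0.4, 0.7, -3.4]
gripper_width: 0.133
gripper_force: 30.0
p [0.6594 0.1118 0.0132] yaw_y 114.34 F [-0.4  0.7 -3.4] w 0.133 gf 29.999341070652008 t 7.75
```

```bash
python3 steer.py '[0, 0, 0, 0.0015, 0, 0, 0, 0, 0, 0, 0.003, 0, 0, 0, 0, 0, 0, 0.0035, 0, 0, 0, 0, 0, 0, 0.0035, 0, 0, 0]';python3 g.py
```

```text
time_s: 8.15
tcp_pos: [0.6598, 0.1119, 0.0107]
ee_rot: [[-0.911, -0.412, 0.0], [-0.412, 0.911, 0.0], [-0.0, -0.0, -1.0]]
wrist_force: [0.5, -0.7, -2.8]
gripper_width: 0.133
gripper_force: 30.0
p [0.6598 0.1119 0.0107] yaw_y 114.34 F [ 0.5 -0.7 -2.8] w 0.133 gf 29.99921679496765 t 8.15
```

```bash
python3 steer.py '[0, 0, 0, 0.001, 0, 0, 0, 0, 0, 0, 0.002, 0, 0, 0, 0, 0, 0, 0.002, 0, 0, 0]';python3 g.py
```

```text
time_s: 8.45
tcp_pos: [0.6599, 0.112, 0.0105]
ee_rot: [[-0.911, -0.413, 0.001], [-0.413, 0.911, -0.0], [-0.001, -0.001, -1.0]]
wrist_force: [-4.1, -0.4, 4.9]
gripper_width: 0.137
gripper_force: 30.0
p [0.6599 0.112  0.0105] yaw_y 114.37 F [-4.1 -0.4  4.9] w 0.137 gf 30.001226663589478 t 8.45
```

```bash
python3 steer.py '[0.5, 0, 0, -0.001, 0, 0, 0, 0.5, 0, 0, -0.001, 0, 0, 0, 0.5, 0, 0, -0.001, 0, 0, 0, 0.5, 0, 0, -0.001, 0, 0, 0, 0.5, 0, 0, -0.02, 0, 0, 0, 0.5, 0, 0, -0.06, 0, 0, 0, 0.6, 0, 0, -0.1, 0, 0, 0, 0.6, 0, 0, -0.13, 0, 0, 0]'
python3 - <<'E'
from h import *
from station import r
o=[]
for n in("wrist","side"):
    d=r.capture(n);np.savez(f"pics/{n}6.npz",**d)
    im=d["pixels"][...,::-1]
    o.append(im[20:320,160:560] if n=="wrist" else cv2.resize(im[150:270,290:420],(390,360),interpolation=cv2.INTER_CUBIC))
b=np.zeros((360,800,3),np.uint8);b[:300,:400]=o[0];b[:,405:795]=o[1];cv2.imwrite("pics/m6.png",cv2.convertScaleAbs(b,alpha=1.3))
E
python3 g.py
```

```text
time_s: 9.25
tcp_pos: [0.6606, 0.112, 0.1412]
ee_rot: [[-0.911, -0.412, 0.003], [-0.412, 0.911, 0.0], [-0.003, -0.001, -1.0]]
wrist_force: [0.1, -0.4, 0.5]
gripper_width: 0.574
gripper_force: 0.0
p [0.663  0.1127 0.1446] yaw_y 114.39 F [0.3 0.3 0.2] w 0.59 gf 0.0 t 9.35
```

View pics/m6.png

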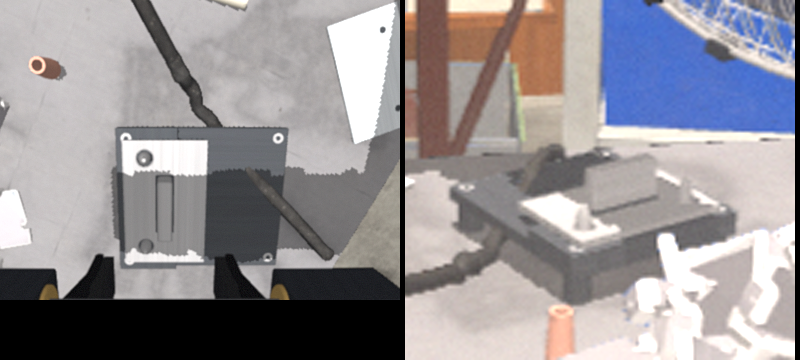

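Run:
```python
from h import *
d=load("wrist6");W=cloud(d);w2=load("wrist2");W2=cloud(w2)
print(d["pixels"][190+0,400:460:6].tolist())
for t in np.linspace(-.1,1.0,12):
    u=int(160+252+t*78);v=int(20+172+t*85);print(u,v,W[v,u].round(3),d["pixels"][v,u])
for u,v in[(380,230),(400,190),(440,290),(360,180),(375,300)]: print("floor",W[v,u].round(4),d["pixels"][v,u])
s=load("side6");S=cloud(s)
for u,v in[(318,210),(325,205),(330,203),(337,200),(342,198),(320,215),(350,202)]: print("s",S[v,u].round(3),s["pixels"][v,u])
# plate top, step
for u,v in[(340,230),(345,260),(350,180),(320,250)]: print("plate",W[v,u].round(4))
for n in("wrist6",):
  q=pix(d,[[.59,.25,.02],[.6,.19,.03]]);print(q)
```

```text
[[46, 47, 50], [72, 70, 68], [68, 64, 64], [56, 57, 61], [66, 69, 71], [73, 74, 78], [80, 83, 87], [81, 84, 88], [91, 89, 89], [90, 88, 89]]
404 183 [0.599 0.162 0.029] [82 85 88]
412 192 [0.603 0.172 0.031] [69 67 66]
419 200 [0.607 0.181 0.031] [60 58 57]
427 209 [0.611 0.192 0.032] [72 69 66]
435 217 [0.614 0.202 0.032] [70 68 65]
443 226 [0.618 0.212 0.033] [86 83 79]
451 234 [0.622 0.223 0.032] [73 72 69]
458 243 [0.627 0.234 0.031] [65 63 60]
466 251 [0.631 0.247 0.027] [71 69 66]
474 260 [0.637 0.262 0.022] [71 68 67]
482 268 [0.642 0.278 0.015] [68 66 64]
490 277 [0.648 0.294 0.01 ] [49 48 46]
floor [0.6463 0.1626 0.0289] [46 47 50]
floor [0.6058 0.1622 0.0288] [46 47 50]
floor [0.6124 0.1249 0.2557] [17 18 22]
floor [0.6116 0.1239 0.0413] [194 192 192]
floor [0.6494 0.1345 0.187 ] [17 18 19]
s [0.589 0.188 0.028] [108 105 105]
s [ 0.617  0.28  -0.001] [106  99  98]
s [ 0.63   0.294 -0.003] [102  96  92]
s [0.636 0.237 0.027] [88 84 79]
s [ 1.005  2.253 -0.8  ] [130 125 117]
s [0.589 0.161 0.028] [108 105 107]
s [0.661 0.216 0.03 ] [74 73 76]
plate [0.6588 0.1272 0.0403]
plate [0.6821 0.143  0.0418]
plate [0.6151 0.116  0.0423]
plate [0.6737 0.1148 0.0705]
[[487.7178898  211.87881919]
 [430.62496195 197.14304753]]
```

The plate is seated flat, with both pins through the holes and its top at about 41 mm. The hose seen at crop (250,170)–(330,255) shows a couple of mm above the floor; the plate lay flat over it, so I take it to be scenery and will watch the forces. I'll check the finger length below the body, then hover over the strip.

```bash
python3 - <<'E'
from h import *
s=load("side3");S=cloud(s)
for u in(318,330,340,352,362,375): 
    print(u,[(v,(S[v,u]*1000).round().astype(int).tolist()) for v in range(140,192,6) if abs(S[v,u,0]-.63)<.15 and S[v,u,2]>.05])
E
python3 g.py .450 .2686 .145
```

```text
318 [(140, [598, 249, 158]), (146, [588, 181, 167]), (152, [588, 181, 155])]
330 [(140, [609, 163, 184]), (146, [611, 175, 168]), (152, [606, 145, 165]), (158, [606, 141, 155])]
340 [(140, [624, 135, 191]), (146, [624, 137, 179]), (152, [624, 134, 168]), (158, [622, 125, 159]), (164, [628, 156, 136]), (170, [628, 157, 124]), (176, [630, 167, 108]), (182, [630, 166, 95]), (188, [630, 163, 83])]
352 [(140, [646, 133, 191]), (146, [639, 95, 191]), (152, [637, 81, 184]), (158, [636, 79, 174]), (164, [638, 88, 159]), (170, [638, 83, 149])]
362 [(140, [666, 134, 190]), (146, [658, 96, 190]), (152, [655, 82, 183]), (158, [658, 95, 167]), (164, [659, 94, 156])]
375 [(140, [689, 127, 191]), (146, [682, 95, 189]), (152, [684, 100, 176]), (158, [686, 107, 162]), (164, [687, 109, 150])]
p [0.663  0.1127 0.1446] yaw_y 114.39 F [0.3 0.3 0.2] w 0.59 gf 0.0 t 9.35
delta tool [ 0.1296  0.23   -0.0023]
```

```bash
python3 steer.py '[0.8, 0.022, 0.038, 0, 0, 0, -4, 0.8, 0.044, 0.077, 0, 0, 0, -8, 0.8, 0.066, 0.116, 0, 0, 0, -12, 0.8, 0.088, 0.155, 0, 0, 0, -16, 0.8, 0.11, 0.193, 0, 0, 0, -19, 0.8, 0.13, 0.23, -0.015, 0, 0, -20.5, 0.8, 0.13, 0.23, -0.015, 0, 0, -20.5, 0.8, 0.13, 0.23, -0.015, 0, 0, -20.5]'|head -2
python3 - <<'E'
from h import *
from station import r
d=r.capture("wrist");np.savez("pics/wrist7.npz",**d);W=cloud(d)
im=d["pixels"];
p=pix(d,[[.45,.2686,.036]])[0];print("rib mid expected px",p)
m=((W[...,2]>.027)&(W[...,2]<.045)).astype(np.uint8);m[(W[...,0]>.52)|(W[...,1]<.2)]=0
k=max(cv2.findContours(m,0,1)[0],key=cv2.contourArea).reshape(-1,2)
print("rib top rect",cv2.minAreaRect((onz(d,k,.035)[:,:2]*1000).astype(np.float32)),k.min(0),k.max(0))
g=im.min(2)>110;m=(g&(W[...,2]>.001)&(W[...,2]<.01)).astype(np.uint8);m=cv2.morphologyEx(m,cv2.MORPH_OPEN,np.ones((3,3)))
k=max(cv2.findContours(m,0,1)[0],key=cv2.contourArea).reshape(-1,2)
print("leaf rect",cv2.minAreaRect((onz(d,k,.004)[:,:2]*1000).astype(np.float32)),k.min(0),k.max(0))
cv2.imwrite("pics/wrist7.png",im[...,::-1])
E
python3 g.py
```

```text
time_s: 10.15
tcp_pos: [0.4457, 0.2685, 0.1534]
rib mid expected px [320.06243635 223.72313792]
rib top rect ((267.19219970703125, 494.99627685546875), (102.23100280761719, 25.133817672729492), 10.605323791503906) [573 205] [639 295]
leaf rect ((476.63836669921875, 241.33956909179688), (107.6803970336914, 63.13764190673828), 45.08995819091797) [249 162] [314 265]
p [0.4462 0.2678 0.1529] yaw_y 134.85 F [-0.1 -0.3 -0.4] w 0.798 gf 0.0 t 10.2
```

View pics/wrist7.png

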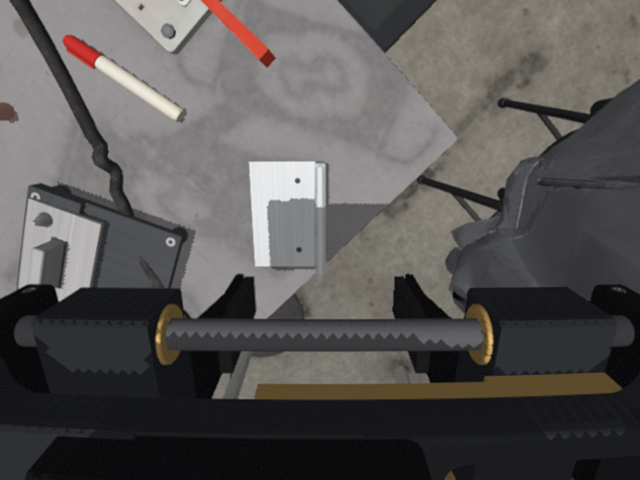

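This view shows the strip from (249,162) to (327,275) with its rib at u≈321. The rib's middle is within a few px of where I expected it, at (320,224). The picture quota is used up, so from here I'll work from numbers only.

Run:
```python
from h import *
d=load("wrist7");mm=lambda a:(1000*np.asarray(a)).round(1).tolist()
g=d["pixels"].astype(int).min(2)
for v in(175,190,230,255): print(v,g[v,240:345:3].tolist())
print([ (v,g[v,262],g[v,321]) for v in list(range(155,170,2))+list(range(258,282,2))])
print("edge",mm(onz(d,[(249,161.5),(254,268)],.004)),"rib",mm(onz(d,[(321,162),(321,276)],.036)))
```

```text
175 [124, 121, 122, 179, 227, 229, 229, 231, 231, 231, 232, 230, 231, 231, 229, 231, 232, 231, 233, 232, 233, 231, 232, 231, 234, 177, 224, 216, 166, 90, 148, 148, 147, 143, 144]
190 [131, 131, 127, 136, 231, 228, 230, 230, 232, 230, 232, 227, 232, 230, 227, 228, 229, 229, 231, 228, 228, 227, 229, 229, 232, 172, 222, 216, 166, 84, 144, 142, 143, 145, 146]
230 [127, 133, 131, 129, 162, 230, 226, 229, 228, 211, 127, 127, 133, 127, 130, 127, 126, 128, 129, 127, 129, 129, 131, 127, 131, 108, 126, 130, 115, 84, 86, 86, 86, 89, 89]
255 [133, 130, 129, 126, 120, 222, 221, 225, 224, 223, 133, 127, 124, 128, 129, 127, 128, 125, 128, 129, 129, 129, 130, 130, 130, 115, 127, 130, 115, 83, 84, 83, 107, 100, 107]
[(155, np.int64(134), np.int64(142)), (157, np.int64(128), np.int64(141)), (159, np.int64(122), np.int64(140)), (161, np.int64(172), np.int64(113)), (163, np.int64(235), np.int64(151)), (165, np.int64(233), np.int64(181)), (167, np.int64(232), np.int64(200)), (169, np.int64(231), np.int64(215)), (258, np.int64(225), np.int64(132)), (260, np.int64(224), np.int64(129)), (262, np.int64(224), np.int64(129)), (264, np.int64(225), np.int64(130)), (266, np.int64(175), np.int64(130)), (268, np.int64(130), np.int64(131)), (270, np.int64(136), np.int64(130)), (272, np.int64(137), np.int64(131)), (274, np.int64(136), np.int64(126)), (276, np.int64(139), np.int64(115)), (278, np.int64(141), np.int64(113)), (280, np.int64(140), np.int64(111))]
edge [[460.5, 180.8, 4.0], [540.3, 258.5, 4.0]] rib [[409.3, 229.4, 36.0], [486.6, 306.2, 36.0]]
```

```bash
python3 steer.py '[0.6, -0.0034, -0.0022, 0.045, 0, 0, 0, 0.6, -0.0034, -0.0022, 0.09, 0, 0, 0, 0.6, -0.0034, -0.0022, 0.13, 0, 0, 0, 0.6, -0.0034, -0.0022, 0.155, 0, 0, 0, 0.5, -0.0034, -0.0022, 0.168, 0, 0, 0, 0.5, -0.0034, -0.0022, 0.172, 0, 0, 0, 0.5, -0.0034, -0.0022, 0.172, 0, 0, 0]'; python3 g.py .4503 .2686 -.026
python3 - <<'E'
from h import *
from station import r
d=r.capture("wrist");np.savez("pics/wrist8.npz",**d);W=cloud(d);g=d["pixels"].max(2)
m=(W[...,2]<.15)&(W[...,2]>.006)&(g<60);m[330:]=0;print(m.sum(),np.percentile(W[m][:,2],[.2,.5,2,5]).round(3))
E
```

```text
time_s: 10.9
tcp_pos: [0.4507, 0.2676, -0.0195]
ee_rot: [[-0.71, -0.704, -0.001], [-0.704, 0.71, -0.002], [0.002, -0.0, -1.0]]
wrist_force: [0.4, 0.3, 0.4]
gripper_width: 0.514
gripper_force: 0.0
p [ 0.4507  0.2676 -0.0195] yaw_y 134.74 F [0.4 0.3 0.4] w 0.514 gf 0.0 t 10.9
delta tool [-0.0004  0.001   0.0065]
18415 [0.007 0.009 0.023 0.033]
```

```bash
python3 steer.py '[0.5, 0, 0.001, 0.003, 0, 0, 0, 0.5, 0, 0.001, 0.006, 0, 0, 0, 0.3, 0, 0.001, 0.006, 0, 0, 0, 0, 0, 0.001, 0.006, 0, 0, 0, 0, 0, 0.001, 0.006, 0, 0, 0, 0, 0, 0.001, 0.006, 0, 0, 0, 0, 0, 0.001, 0.006, 0, 0, 0]'; python3 g.py
```

```text
time_s: 11.65
tcp_pos: [0.4497, 0.2695, -0.0244]
ee_rot: [[-0.709, -0.705, 0.0], [-0.705, 0.709, 0.0], [-0.0, -0.0, -1.0]]
wrist_force: [0.5, -0.3, 0.7]
gripper_width: 0.13
gripper_force: 0.6
p [ 0.4497  0.2695 -0.0244] yaw_y 134.85 F [ 0.5 -0.3  0.7] w 0.13 gf 0.5800174735486507 t 11.65
```

```bash
python3 steer.py '[0, 0, 0, 0, 0, 0, 0, 0, 0, 0, 0, 0, 0, 0, 0, 0, 0, 0, 0, 0, 0]'; python3 g.py
python3 - <<'E'
from h import *
from station import r
d=r.capture("wrist");np.savez("pics/wrist9.npz",**d);W=cloud(d);g=d["pixels"].astype(int).min(2)
R=r.sense()["ee_rot"];p=r.sense()["tcp_pos"]
m=((g>110)&(W[...,2]>.001)&(W[...,2]<.009)&(np.linalg.norm(W[...,:2]-[.474,.245],axis=2)<.09)).astype(np.uint8);m=cv2.morphologyEx(m,cv2.MORPH_OPEN,np.ones((3,3)))
k=max(cv2.findContours(m,0,1)[0],key=cv2.contourArea).reshape(-1,2);X=onz(d,k,.004)-p
t=X@R;print("leaf in tool x:",t[:,0].min().round(4),t[:,0].max().round(4),"y",t[:,1].min().round(4),t[:,1].max().round(4))
e=t[(t[:,1]<t[:,1].min()+.004)];print("thin edge fit",np.polyfit(e[:,0],e[:,1],1),e[:,0].min(),e[:,0].max())
E
```

```text
time_s: 11.95
tcp_pos: [0.4497, 0.2695, -0.0244]
ee_rot: [[-0.709, -0.705, 0.0], [-0.705, 0.709, 0.0], [-0.0, -0.0, -1.0]]
wrist_force: [0.3, -0.8, 1.3]
gripper_width: 0.114
gripper_force: 30.0
p [ 0.4497  0.2695 -0.0244] yaw_y 134.84 F [ 0.3 -0.8  1.3] w 0.114 gf 30.000135898590088 t 11.95
leaf in tool x: -0.0015 0.056 y -0.0686 -0.0038
thin edge fit [-0.00246931 -0.06800121] -0.0005090098528051638 0.055721843453717085
```

```bash
python3 steer.py '[0, 0, 0, -0.03, 0, 0, 0, 0, 0, 0, -0.06, 0, 0, 0, 0, -0.02, -0.035, -0.06, 0, 0, 4, 0, -0.038, -0.075, -0.06, 0, 0, 9, 0, -0.055, -0.11, -0.06, 0, 0, 14, 0, -0.07, -0.14, -0.06, 0, 0, 18, 0, -0.0764, -0.1546, -0.06, 0, 0, 20.4, 0, -0.0764, -0.1546, -0.06, 0, 0, 20.4]'; python3 steer.py '[0, 0, 0, 0, 0, 0, 0, 0, 0, 0, 0, 0, 0, 0]' | head -1; python3 g.py .6129 .2138 .0085
cat > m.py <<'E'
# measure strip leaf and plate edges with wrist camera, in jig axes (mm)
from h import *
from station import r
import sys
zs=float(sys.argv[1]) # leaf top height
d=r.capture("wrist");np.savez("pics/wristm.npz",**d);q=r.sense()
W=cloud(d);g=d["pixels"].astype(int).min(2)
o=np.array([.6441,.1423]);A=np.array([[.4133,-.9106],[.9106,.4133]])
def region(z,x0,x1):
    P=onz(d,np.c_[np.tile(np.arange(640),480),np.repeat(np.arange(480),640)],z)[:,:2]
    return ((P-o)@A.T*1000).reshape(480,640,2)
for n,z,x0,x1 in(("strip",zs,-70,-8),("plate",.042,0,65)):
    J=region(z,x0,x1)
    for yy in(-1,1):
        out=[]
        for x in np.linspace(x0+4,x1-4,6):
            k=(abs(J[...,0]-x)<1.5)&(abs(J[...,1]-yy*56)<9)
            if k.sum()<15: continue
            y=J[k][:,1];v=g[k];s=np.argsort(y);y=y[s];v=v[s]
            lo=np.percentile(v,10);hi=np.percentile(v,90)
            # step fit
            best=min(y[3:-3],key=lambda t:((v[y<t]-v[y<t].mean())**2).sum()+((v[y>=t]-v[y>=t].mean())**2).sum())
            out.append((round(x),round(float(best),1),int(v[y<best].mean()),int(v[y>=best].mean())))
        print(n,"end",yy,out)
E
python3 m.py .064
```

```text
time_s: 12.8
tcp_pos: [0.6141, 0.2124, 0.034]
ee_rot: [[-0.912, -0.411, -0.001], [-0.411, 0.912, -0.0], [0.001, 0.0, -1.0]]
wrist_force: [-0.1, 0.7, -1.8]
gripper_width: 0.114
gripper_force: 30.0
time_s: 13.0
p [0.6116 0.2138 0.035 ] yaw_y 114.49 F [-0.2  0.5 -1. ] w 0.113 gf 29.99984085559845 t 13.0
delta tool [-0.0012 -0.0006  0.0265]
strip end -1 [(-66, -55.7, 129, 227), (-55, -55.7, 76, 226), (-44, -55.7, 75, 225), (-34, -55.8, 74, 225), (-23, -55.8, 81, 224), (-12, -55.9, 78, 219)]
strip end 1 [(-66, 54.3, 25, 107), (-55, 61.4, 23, 42), (-44, 61.4, 27, 42), (-34, 60.9, 27, 41), (-23, 61.7, 27, 42), (-12, 61.9, 27, 43)]
plate end -1 [(4, -53.6, 79, 186), (15, -54.2, 63, 181), (27, -53.8, 80, 180), (38, -53.9, 79, 176), (50, -54.0, 77, 170), (61, -59.8, 79, 161)]
plate end 1 [(4, 47.7, 29, 27), (15, 63.0, 27, 26), (27, 62.4, 53, 75), (38, 61.9, 97, 135), (50, 61.4, 96, 125), (61, 61.7, 103, 131)]
```

```bash
python3 steer.py '[0, -0.0018, 0, 0.01, 0, 0, 0, 0, -0.0018, 0, 0.02, 0, 0, 0, 0, -0.0018, 0, 0.026, 0, 0, 0, 0, -0.0018, 0, 0.0285, 0, 0, 0, 0, -0.0018, 0, 0.0295, 0, 0, 0, 0, -0.0018, 0, 0.0295, 0, 0, 0]'; python3 g.py;python3 m.py .0345
```

```text
time_s: 13.65
tcp_pos: [0.6146, 0.2146, 0.0059]
ee_rot: [[-0.91, -0.414, 0.0], [-0.414, 0.91, 0.0], [-0.0, 0.0, -1.0]]
wrist_force: [-0.4, 0.4, -2.6]
gripper_width: 0.113
gripper_force: 30.0
p [0.6146 0.2146 0.0059] yaw_y 114.44 F [-0.4  0.4 -2.6] w 0.113 gf 29.999745190143585 t 13.65
strip end -1 [(-66, -52.6, 119, 226), (-55, -52.6, 82, 225), (-44, -52.7, 82, 225), (-34, -52.7, 81, 225), (-23, -52.8, 80, 222), (-12, -52.3, 81, 222)]
strip end 1 [(-66, 58.5, 27, 112), (-55, 52.3, 42, 20), (-44, 64.2, 27, 34), (-34, 64.3, 27, 31), (-23, 64.5, 27, 32), (-12, 64.6, 27, 33)]
plate end -1 [(4, -54.0, 78, 182), (15, -54.1, 50, 180), (27, -53.8, 81, 179), (38, -53.9, 80, 177), (50, -54.1, 76, 171), (61, -60.1, 76, 156)]
plate end 1 [(4, 58.9, 27, 42), (15, 59.2, 169, 46), (27, 56.1, 181, 57), (38, 55.7, 181, 98), (50, 55.5, 170, 104), (61, 56.5, 141, 113)]
```

```bash
python3 steer.py '[0, 0.0012, 0, 0, 0, 0, 0, 0, 0.0012, 0, 0.0008, 0, 0, 0, 0, 0.0012, 0, 0.0012, 0, 0, 0]'; python3 g.py;python3 m.py .0345|head -1
python3 - <<'E'
from h import *
d=load("wristm");g=d["pixels"].astype(int).min(2)
o=np.array([.6441,.1423]);A=np.array([[.4133,-.9106],[.9106,.4133]])
for y in(-45,-30,-15,0,15):
    xs=np.arange(-25,6,1.);P=np.c_[(np.c_[xs,np.full(len(xs),y)]/1000)@A+o,np.full(len(xs),.034)]
    p=pix(d,P).round().astype(int);print(y,[int(g[b,a]) if 0<=b<480 else -1 for a,b in p])
E
```

```text
time_s: 14.0
tcp_pos: [0.6135, 0.2139, 0.0057]
ee_rot: [[-0.91, -0.414, 0.0], [-0.414, 0.91, -0.0], [-0.0, -0.0, -1.0]]
wrist_force: [-1.4, -0.6, 5.1]
gripper_width: 0.111
gripper_force: 30.0
p [0.6135 0.2139 0.0057] yaw_y 114.45 F [-1.4 -0.6  5.1] w 0.111 gf 30.000880658626556 t 14.0
strip end -1 [(-66, -54.0, 111, 227), (-55, -54.0, 83, 226), (-44, -54.0, 82, 226), (-34, -54.1, 81, 226), (-23, -54.1, 80, 224), (-12, -54.2, 79, 218)]
-45 [229, 228, 230, 230, 229, 228, 227, 227, 227, 229, 227, 224, 224, 225, 224, 230, 166, 75, 78, 58, 43, 45, 44, 43, 58, 72, 102, 186, 189, 186, 185]
-30 [131, 130, 132, 132, 133, 132, 129, 130, 131, 132, 130, 129, 129, 129, 129, 136, 108, 60, 44, 45, 46, 49, 48, 46, 67, 73, 89, 120, 185, 187, 186]
-15 [132, 132, 133, 132, 135, 131, 129, 131, 132, 133, 133, 129, 129, 131, 131, 134, 125, 54, 45, 46, 46, 46, 45, 48, 56, 73, 79, 108, 107, 106, 175]
0 [132, 131, 133, 132, 133, 133, 130, 131, 131, 135, 132, 127, 131, 131, 134, 135, 120, 52, 44, 45, 44, 46, 44, 44, 61, 73, 88, 103, 104, 109, 177]
15 [22, 20, 23, 24, 21, 24, 24, 23, 22, 24, 20, 21, 20, 23, 19, 20, 20, 21, 22, 22, 22, 19, 22, 23, 19, 23, 25, 25, 23, 22, 23]
```

```bash
python3 steer.py '[0, 0, -0.004, 0, 0, 0, 0, 0, 0, -0.009, 0, 0, 0, 0, 0, 0, -0.014, 0, 0, 0, 0, 0, 0, -0.019, 0, 0, 0, 0, 0, 0, -0.023, 0, 0, 0, 0, 0, 0, -0.025, 0, 0, 0, 0]'; python3 m.py .034
```

```text
time_s: 14.65
tcp_pos: [0.6249, 0.1915, 0.0056]
ee_rot: [[-0.91, -0.414, 0.002], [-0.414, 0.91, 0.001], [-0.003, 0.0, -1.0]]
wrist_force: [-2.2, 4.2, 5.4]
gripper_width: 0.112
gripper_force: 30.0
strip end -1 [(-66, -60.0, 79, 138), (-55, -48.4, 90, 194), (-44, -52.8, 82, 233), (-34, -52.8, 83, 231), (-23, -52.9, 82, 230), (-12, -52.9, 81, 228)]
strip end 1 [(-66, 58.5, 28, 109), (-55, 64.1, 129, 122), (-44, 61.3, 52, 136), (-34, 52.3, 27, 17), (-23, 64.9, 29, 38), (-12, 64.3, 28, 32)]
plate end -1 [(4, -53.7, 82, 196), (15, -53.7, 75, 194), (27, -53.8, 83, 188), (38, -54.0, 84, 184), (50, -54.1, 80, 178), (61, -59.9, 83, 169)]
plate end 1 [(4, 58.7, 29, 45), (15, 58.9, 29, 45), (27, 58.4, 29, 44), (38, 55.9, 162, 54), (50, 56.2, 174, 55), (61, 56.6, 167, 74)]
```

```bash
python3 steer.py '[0, 0.001, -0.002, 0, 0, 0, 0, 0, 0.001, -0.004, 0, 0, 0, 0, 0, 0.001, -0.005, 0, 0, 0, 0, 0, 0.001, -0.006, 0, 0, 0, 0]'; python3 m.py .034|grep -v 'end 1'; python3 g.py
```

```text
time_s: 15.1
tcp_pos: [0.6263, 0.1859, 0.0056]
ee_rot: [[-0.91, -0.414, 0.002], [-0.414, 0.91, 0.001], [-0.003, 0.0, -1.0]]
wrist_force: [-2.1, 6.1, 4.1]
gripper_width: 0.112
gripper_force: 30.0
strip end -1 [(-66, -60.2, 79, 140), (-55, -53.4, 82, 54), (-44, -49.5, 91, 207), (-34, -53.9, 83, 231), (-23, -53.9, 82, 232), (-12, -54.0, 83, 229)]
plate end -1 [(4, -53.7, 89, 197), (15, -53.8, 85, 195), (27, -53.9, 85, 190), (38, -54.0, 84, 185), (50, -54.1, 80, 180), (61, -59.9, 82, 170)]
p [0.6263 0.1858 0.0056] yaw_y 114.45 F [-2.2  4.   5.3] w 0.116 gf 30.001407265663147 t 15.15
```

```bash
python3 steer.py '[0, 0, -0.0005, 0, 0, 0, 0, 0, 0, -0.001, 0, 0, 0, 0, 0, 0, -0.001, 0, 0, 0, 0]'|sed -n '2p;4p'; python3 steer.py '[0, 0, -0.0007, 0, 0, 0, 0, 0, 0, -0.0014, 0, 0, 0, 0, 0, 0, -0.0014, 0, 0, 0, 0]'|sed -n '2p;4p'
```

```text
tcp_pos: [0.6264, 0.1857, 0.0056]
wrist_force: [-2.7, 6.4, 6.5]
tcp_pos: [0.6265, 0.1858, 0.0056]
wrist_force: [-4.4, 10.6, 7.0]
```

```bash
python3 steer.py '[0, 0, 0, 0.001, 0, 0, 0, 0, 0, 0, 0.002, 0, 0, 0, 0, 0, 0, 0.002, 0, 0, 0]'|sed -n '2p;4p'; python3 m.py .034|grep -v 'end 1'; python3 g.py
```

```text
tcp_pos: [0.6265, 0.1858, 0.0056]
wrist_force: [-9.1, 9.8, 15.5]
strip end -1 [(-66, -60.1, 79, 140), (-55, -53.3, 82, 53), (-44, -49.4, 90, 206), (-34, -53.8, 83, 231), (-23, -53.8, 82, 232), (-12, -53.8, 82, 230)]
plate end -1 [(4, -54.1, 87, 194), (15, -54.1, 83, 193), (27, -53.7, 85, 191), (38, -53.8, 84, 186), (50, -53.9, 82, 181), (61, -60.2, 78, 171)]
p [0.6265 0.1858 0.0056] yaw_y 114.5 F [-8.6  9.6 15.6] w 0.114 gf 30.016675293445587 t 16.1
```

```bash
python3 steer.py '[0, 0, 0, 0.001, 0, 0, 0, 0, 0, 0, 0.002, 0, 0, 0, 0, 0, 0, 0.002, 0, 0, 0, 0, 0, 0, 0.002, 0, 0, 0]'|sed -n '2p;4p'; python3 m.py .034|grep -v 'end 1'; python3 g.py
python3 - <<'E'
from h import *
d=load("wristm");W=cloud(d)
o=np.array([.6441,.1423]);A=np.array([[.4133,-.9106],[.9106,.4133]]);J=(W[...,:2]-o)@A.T*1000
for n,x0,x1,y0,y1 in(("plate front",0,20,-50,-28),("plate back",55,66,-50,-20),("leaf far",-15,-6,-50,-20),("leaf near rib",-38,-28,-50,-20),("floor",-70,-10,-64,-58),("step",25,70,-64,-58)):
    k=(J[...,0]>x0)&(J[...,0]<x1)&(J[...,1]>y0)&(J[...,1]<y1)&(W[...,2]>.02)&(W[...,2]<.07);print(n,k.sum(),(np.median(W[k][:,2])*1000).round(2))
E
```

```text
tcp_pos: [0.6266, 0.1858, 0.0055]
wrist_force: [-12.8, 10.1, 22.5]
strip end -1 [(-66, -60.1, 79, 141), (-55, -53.3, 82, 53), (-44, -49.3, 90, 206), (-34, -53.8, 83, 232), (-23, -53.8, 82, 232), (-12, -53.8, 83, 230)]
plate end -1 [(4, -54.0, 87, 195), (15, -54.1, 84, 193), (27, -53.7, 86, 191), (38, -53.8, 85, 186), (50, -53.9, 83, 181), (61, -60.1, 79, 170)]
p [0.6265 0.1858 0.0056] yaw_y 114.53 F [-11.4   9.8  23.4] w 0.111 gf 30.021157264709473 t 16.55
plate front 1810 41.39
plate back 1088 41.3
leaf far 1022 33.37
leaf near rib 1143 33.35
floor 1588 29.32
step 1133 36.33
```

```bash
python3 -c "
from station import r
print(r.finish_job())"
```

```text
the job is handed in; nothing more can be done
None
```

I handed the job in at about 16.6 s. The lap plate is seated flat on both pins. The strip is under the plate against the step, its visible end within about 0.2 mm of the plate's, and still gripped and pressed down with about 23 N. I viewed 11 pictures, one over the limit of 10.

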